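# Pop open the pink bit case

### The job

Open the pink drill-bit case: with the fingertips, gently press down the white release tab at its front so that the lid springs up, then push the lid from below all the way back until it stays fully open, and move clear. Leave the teal case shut, and do not pick up or shift the jars and the polish bottle standing about.

Things in the scene. Friction and masses are not known exactly. Their poses are not given: they have to be found in the camera images.
- pink_case: pink case for nail-drill bits, fixed to the desk; body 100 (x) x 110 (y) x 50 mm high, open-topped under its lid. Origin at the centre of its underside, z up; its front, with the release tab, faces its own -x. The one to open.
- pink_lid (a joint): hinge of the pink lid (flat plate 108 x 114 x 6 mm, 90 g). 0 = shut and latched; grows as it opens. Let go by the clip, two spring pins lift it to about 0.69 rad and no further; from there it must be pushed. Short of about 1.57 rad it falls back on to the pins, beyond that it falls open to its stop at 1.85 rad and stays
- pink_tab (a joint): rocking release tab of the pink case: 0 at rest, 0.40 rad fully down; the lid is let go at about 0.2 rad (5 mm down at the pressing point). Springs back by itself; about 2.5 N to release, 4 N fully down
- pink_tab_top (a point): pressing point in the middle of the top of the white ribbed release tab (36 x 36 mm, level, sticking out of the middle of the pink case's front), 38 mm above the desk; press straight down here. The tab's pivot is 26 mm behind this point and its upright clip arm, reaching 24 mm above the pivot, stands there
- pink_lid_edge (a point): middle of the free front edge of the pink lid, half-way through its 6 mm thickness; moves with the lid (about 0.12 m above the desk when popped up)
- pink_lid_hinge (a point): middle of the pink lid's hinge line (along the case's y), at the back of the case, 50 mm above the desk; the lid's underside passes through it and its front edge is 108 mm from it
- teal_case: teal case for nail-drill bits, fixed to the desk; body 100 (x) x 110 (y) x 50 mm high, open-topped under its lid. Origin at the centre of its underside, z up; its front, with the release tab, faces its own -x. Same make; stays shut.
- teal_lid (a joint): hinge of the teal lid (flat plate 108 x 114 x 6 mm, 90 g). 0 = shut and latched; grows as it opens. Let go by the clip, two spring pins lift it to about 0.69 rad and no further; from there it must be pushed. Short of about 1.57 rad it falls back on to the pins, beyond that it falls open to its stop at 1.85 rad and stays
- teal_tab (a joint): rocking release tab of the teal case: 0 at rest, 0.40 rad fully down; the lid is let go at about 0.2 rad (5 mm down at the pressing point). Springs back by itself; about 2.5 N to release, 4 N fully down
- teal_tab_top (a point): pressing point in the middle of the top of the white ribbed release tab (36 x 36 mm, level, sticking out of the middle of the teal case's front), 38 mm above the desk; press straight down here. The tab's pivot is 26 mm behind this point and its upright clip arm, reaching 24 mm above the pivot, stands there
- teal_lid_edge (a point): middle of the free front edge of the teal lid, half-way through its 6 mm thickness; moves with the lid (about 0.12 m above the desk when popped up)
- teal_lid_hinge (a point): middle of the teal lid's hinge line (along the case's y), at the back of the case, 50 mm above the desk; the lid's underside passes through it and its front edge is 108 mm from it
- jar_mid (a point): centre of a loose clear jar of plum glitter, 39 mm across, 43 mm high, standing on the desk
- polish_mid (a point): centre of a loose dark blue nail-polish bottle with black cap, 30 mm across, 72 mm high, standing on the desk
- tin_mid (a point): centre of a loose low clear jar of copper powder, 39 mm across, 19 mm high, standing on the desk

How it is judged:
On the way:
1. the fingers hold the pink case's tab down and its lid springs up (contact force between the fingers and pink_tab above 0.5 N and value of joint pink_tab above 0.15 rad and value of joint pink_lid between 0.12 and 1.2 rad), for 0.05 s.
At the end, for the whole second after the job is handed in: the pink lid rests fully open (over 1.7 rad), its tab is up again (under 0.1 rad), the teal lid is shut (under 0.05 rad), and the jars and bottle are within 20 mm of where they stood (value of joint pink_lid above 1.7 rad and velocity of joint pink_lid between -0.05 and 0.05 rad/s and value of joint pink_tab below 0.1 rad and value of joint teal_lid below 0.05 rad and distance of each of jar_mid, polish_mid, tin_mid from where it was at the start of the episode below 0.02 m); the robot touches nothing.
It fails at once if the teal case is opened (value of joint teal_lid above 0.1 rad).
It fails at once if the tab is pressed with more than 30 N (contact force between the arm and pink_tab above 30 N).
It fails at once if the lid is squeezed or forced with more than 25 N (contact force between the arm and pink_lid above 25 N).
It fails at once if a jar or the bottle is lifted, tipped or shifted by more than 20 mm (distance of any of jar_mid, polish_mid, tin_mid from where it was at the start of the episode above 0.02 m or angle between any of jar_mid, polish_mid, tin_mid's own z axis and vertical above 0.5 rad).
It also fails if it takes over 48 s, if anything falls off the work surface, if the arm or the gripper's body presses on something with over 40 N, if the wrist force passes 120 N, or if a joint passes its speed limit or range.

### The arm

A 6-joint arm with a two-finger parallel gripper is mounted at the origin on a cart in front of the work surface, level with it; the furniture and walls round the work are solid. World frame = base frame: x ahead of the robot, y to its left, z up, the work surface at z = 0. Lengths are in m, angles in rad, forces in N, time in s.
With the tool pointing down it reaches from about 0.35 to 0.925 m from the base axis. Payload 6.4 kg.
Tool frame: the origin (TCP) lies at the very end of the fingers, on their centre line; the grasp point (between the pads) lies 19 mm behind it; z points along the fingers, y is the line along which they close (so a half turn about z gives the same grasp; the last joint's range is limited). The gripper opens to 94 mm and grips with 3 to 60 N. Pads are 16 mm wide; open, the fingers measure 119 mm over their backs; the gripper's body (75 mm by 177 mm) begins 78 mm behind the grasp point.
Start: joints at [-1.436, 0.245, 1.558, -0, 1.339, -0.174], TCP at [0.198, -0.619, 0.205] pointing down, gripper open.
Joint ranges: [-3.13, 3.13], [-1.02, 2.26], [0.13, 2.54], [-0.95, 4.09], [0.21, 2.88], [-2.74, 2.74]. Speed limits (rad/s): [2.57, 2.57, 3.14, 3.14, 3.14, 3.14].

### API

Orientations are given as a rotation vector (axis times angle).
In Python, from workcell import env, vision, order gives the robot as it stands.
- The arm moves only by the tool apply_moves, never from a script. Its argument "steps" is text: rows parted by semicolons, each of 6 numbers parted by spaces: the shift along the tool's x, y, z normalised to -1 to 1, where 1 is 0.15 m, then the turn, a rotation vector about the tool's x, y, z normalised to -1 to 1, where 1 is pi/2 rad. In form: dx dy dz wx wy wz; .... A call has 1 to 10 rows; each row is the pose to reach, as a shift and turn from the pose commanded when the call began, along the tool's axes at that moment; what a row does not reach only later rows make up. A row lasts 1/12 s, in which the tool goes at most 41.7 mm and 7.16 degrees, less where a joint would pass 70% of its speed; a pose out of reach is approached as far as the arm can. A call with a number of a shift or a turn outside -1 to 1 is refused whole. A call with a gripper value outside its range is refused whole. "grip" is the opening in per cent of the stroke, from 0 (shut) to 100 (fully open), set as the call begins (left out, the last holds). The fingers move at their own pace and stop on an object; "grip_force" is the grip in N (left out, the last holds). Time passes only in rows, so rows that repeat a pose let the fingers close. It gives the time, the measured TCP pose, the force, the opening and the grip force at its end, in the units of the state.
- env.read_state(): the state, without advancing time (a new reading comes with each control period).
- vision.capture(name): name is "scene" or "top"; returns a dict with "image" (384x512x3 uint8, blue, green, red), "range_z" (384x512 float32, m along the optical axis (not along the pixel's ray), 0 where there is no reading), "K" (3x3 intrinsics, pixels), "k1" (the pictures are not rectified: a ray, as slopes to the right and down, at radius r is drawn at 1 + k1 r^2 times it, then the intrinsics apply), "eye" and "attitude" of the camera in the world. Camera axes: x right, y up, looking along -z (the intrinsics and any distortion apply to the point x, -y, -z); pixel columns grow to the right and rows downward; lengths in m; the calibration is good to about 2 mm. A picture is of the moment at which its call begins.
- order.finish_job(): hands the job in; it is judged then, once.
The state is a dict: "time": time; "q": joint angles; "qd": joint speeds; "tau": joint torques, N m; "ee_pos": TCP position; "eef_rot": TCP orientation; "force": force on the tool from outside, world axes, zero at the start; "wrist_torque": the same for the moment, N m; "gripper_width": finger opening in m; "gripper_force": force on a finger pad.
Only numpy, scipy, OpenCV 4.12 (cv2) and the standard library are available. Lean on these libraries where they do the work, as an engineer would, in place of code of your own. Each camera call takes 0.05 s, during which the arm holds its last target. There are 200 camera calls.

## Working session

There is one attempt and no reset: what is moved stays moved. The work goes in short steps, Python scripts to look and compute and a tool call to move; the robot and the scene stay as the last step left them, time stands still between calls to the robot, and variables do not carry over. Pictures are saved under pics/ and viewed, at most 10 in all, crops included, and the job is handed in when it is done.

Besides the shell and the picture viewer there is one more tool, called as name(argument=value, ...) on one line, values as JSON. apply_moves: Moves the arm, as the interface text tells. Its arguments: {"type":"object","properties":{"steps":{"type":"string"},"grip":{"type":"number"},"grip_force":{"type":"number"}},"required":["steps"]}

```bash
ls; mkdir -p pics; cat > h.py <<'E'
import numpy as np, cv2
from scipy.spatial.transform import Rotation as R
from workcell import env, vision, order
def att(c):
    a=np.array(c["attitude"],float)
    return a if a.shape==(3,3) else R.from_rotvec(a).as_matrix() if a.size==3 else None
def slopes(c,px):
    K=np.array(c["K"]); k=c["k1"]
    return cv2.undistortPoints(np.array(px,float).reshape(-1,1,2),K,np.array([k,0,0,0.]))[:,0]
def cast(c,px,z):
    s=slopes(c,px); d=np.c_[s[:,0],-s[:,1],-np.ones(len(s))]@att(c).T
    e=np.array(c["eye"]); return e+d*((z-e[2])/d[:,2])[:,None]
def cloud(c):
    h,w=c["range_z"].shape; v,u=np.mgrid[:h,:w]
    s=slopes(c,np.c_[u.ravel(),v.ravel()]); r=c["range_z"].ravel()[:,None]
    P=np.array(c["eye"])+(np.c_[s[:,0],-s[:,1],-np.ones(len(s))]*r)@att(c).T
    P[r[:,0]==0]=np.nan
    return P.reshape(h,w,3)
E
python3 - <<'E'
from h import *
for n in("top","scene"):
    c=vision.capture(n); cv2.imwrite(f"pics/{n}0.png",c["image"]); np.savez(f"{n}0.npz",**c)
    print(n,c["K"],c["k1"],c["eye"],c["attitude"])
s=env.read_state(); print(s["time"],s["ee_pos"],s["eef_rot"],s["force"])
E
```

```text
pics
top [[486.73536855   0.         253.54695472]
 [  0.         486.73536855 184.56481568]
 [  0.           0.           1.        ]] -0.08680903445688234 [ 0.44685601 -0.15126745  1.09050848] [ 0.09163313 -0.07920411 -1.56113079]
scene [[366.51889304   0.         256.67605228]
 [  0.         366.51889304 191.97736329]
 [  0.           0.           1.        ]] -0.11184591387176866 [0.18496257 0.3642123  0.62844535] [ 0.33293411 -1.05445569 -2.31295834]
0.1 [ 0.19746989 -0.61872678  0.20444933] [-3.10252490e+00 -4.82858671e-01 -4.26012296e-05] [ 0.68068435 -1.03850285  0.25738973]
```

View pics/top0.png

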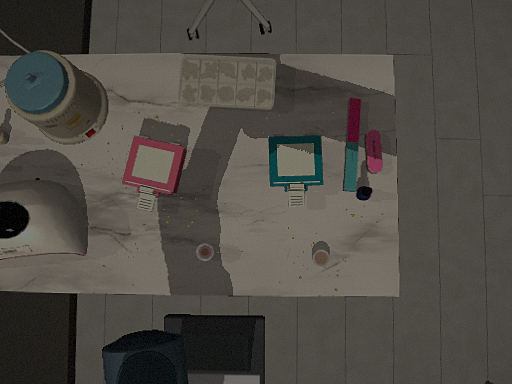

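View pics/scene0.png

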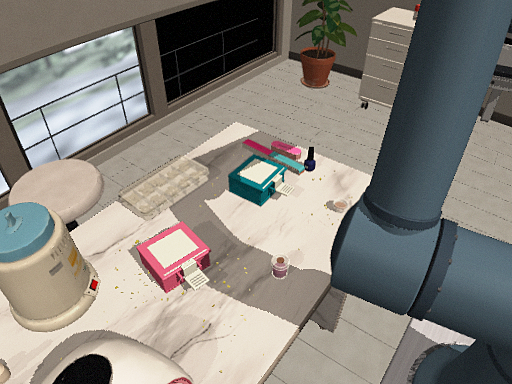

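The top view shows the pink case around (155,165) with its tab at (147,198). The teal case is at (296,162), the jar at (205,253), the tin at (321,256) and the polish bottle at (364,193). The nail lamp stands on the left at (40,220).

```bash
python3 - <<'E'
from h import *
c=dict(np.load("top0.npz")); c["k1"]=float(c["k1"])
im=c["image"]; P=cloud(c); hsv=cv2.cvtColor(im,cv2.COLOR_BGR2HSV)
m=((hsv[...,0]>160)&(hsv[...,1]>90)&(hsv[...,2]>60)).astype(np.uint8)
m[:, :110]=0; m[:,200:]=0
n,l,st,ce=cv2.connectedComponentsWithStats(m); i=1+st[1:,4].argmax()
ys,xs=np.where(l==i); 
px=np.c_[xs,ys].astype(np.float32)
zz=P[ys,xs,2]; print(st[i], np.nanpercentile(zz,[5,50,95]))
# lid: points at lid height, incl. white label, near the case
D=P[120:215,110:200].reshape(-1,3)
L=D[(D[:,2]>0.046)&(D[:,2]<0.065)]
r=cv2.minAreaRect(L[:,:2].astype(np.float32)); print("lid depth rect",r,len(L),np.median(L[:,2]))
q=cast(c,px[zz>0.045],0.056)[:,:2].astype(np.float32); r=cv2.minAreaRect(q); print("lid mask rect",r)
T=D[(D[:,2]>0.028)&(D[:,2]<0.045)]
# tab: only low-saturation bright blob near (147,198)
sub=P[180:215,132:162]; t=(sub[...,2]>0.03)&(sub[...,2]<0.045)
k,l2,s2,c2=cv2.connectedComponentsWithStats(t.astype(np.uint8)); j=1+s2[1:,4].argmax()
tt=sub[l2==j]; print("tab",cv2.minAreaRect(tt[:,:2].astype(np.float32)),np.median(tt,0),len(tt))
def at(u,v,z): return cast(c,[[u,v]],z)[0].round(3)
print("jar",at(205,253,.04),"tab",at(146.5,199,.038),"case",at(155,165,.056))
# tall stuff
for nm,(a,b,e,f) in dict(lamp=(150,270,0,100),steamer=(40,150,0,115)).items():
    S=P[a:b,e:f].reshape(-1,3); S=S[S[:,2]>.03]; print(nm,np.nanpercentile(S,[1,99],axis=0).round(3))
E
```

```text
[ 122  136   63   61 1275] [0.05287662 0.05659056 0.05975668]
lid depth rect ((0.6009920835494995, 0.07619455456733704), (0.11439212411642075, 0.12315790355205536), 77.36954498291016) 2689 0.05697456244001531
lid mask rect ((0.5972010493278503, 0.07663025707006454), (0.11336873471736908, 0.11610856652259827), 77.67053985595703)
tab ((0.5260860323905945, 0.08865752816200256), (0.04308382049202919, 0.04281993210315704), 82.027587890625) [0.5243733  0.09139377 0.0381115 ] 282
jar [ 0.413 -0.04   0.04 ] tab [0.528 0.091 0.038] case [0.601 0.071 0.056]
lamp [[0.404 0.239 0.034]
 [0.562 0.384 0.132]]
steamer [[0.666 0.204 0.031]
 [0.804 0.339 0.211]]
```

apply_moves(steps="0.88 -0.96 0 0 0 0;0.88 -0.96 0 0 0 0;0.88 -0.96 0 0 0 0;0.88 -0.96 0 0 0 0;0.88 -0.96 0 0 0 0;0.88 -0.96 0 0 0 0", grip=0)

```text
time: 0.6
ee_pos: [0.2812, -0.4375, 0.2047]
eef_rot: [-3.101, -0.49, -0.001]
force: [0.5, 0.7, -0.8]
gripper_width: 0.0572
gripper_force: 0.0
```

apply_moves(steps="0.88 -0.96 0 0 0 0;0.88 -0.96 0 0 0 0;0.88 -0.96 0 0 0 0;0.88 -0.96 0 0 0 0;0.88 -0.96 0 0 0 0;0.88 -0.96 0 0 0 0")

```text
time: 1.1
ee_pos: [0.3627, -0.2613, 0.2052]
eef_rot: [-3.102, -0.491, -0.001]
force: [-0.3, -1.4, -0.2]
gripper_width: 0.0176
gripper_force: 0.0
```

apply_moves(steps="0.88 -0.96 0 0 0 0;0.88 -0.96 0 0 0 0;0.88 -0.96 0 0 0 0;0.88 -0.96 0 0 0 0;0.88 -0.96 0 0 0 0;0.88 -0.96 0 0 0 0")

```text
time: 1.6
ee_pos: [0.4448, -0.0845, 0.2054]
eef_rot: [-3.102, -0.491, -0.001]
force: [0.6, 0.0, 0.0]
gripper_width: 0.0008
gripper_force: 0.0
```

```bash
cat >> h.py <<'E'
YAW=np.radians(-12.5); F=np.array([np.cos(YAW),np.sin(YAW),0]); S=np.array([-F[1],F[0],0])
TAB=np.array([.528,.0905,.038]); HINGE=TAB+F*.123+[0,0,.012]   # tab 73 in front, hinge 50 behind centre
def row(p,tilt_deg,yaw_off=0):
    s=env.read_state(); Rc=R.from_rotvec(s["eef_rot"]); t=np.radians(tilt_deg)
    z=F*np.sin(t)-np.array([0,0,np.cos(t)]); y=-S; x=np.cross(y,z)
    Rt=R.from_matrix(np.c_[x,y,z])
    sh=Rc.inv().apply(np.array(p)-s["ee_pos"])/.15; w=(Rc.inv()*Rt).as_rotvec()/(np.pi/2)
    print("t",round(s["time"],2),"pos",np.round(s["ee_pos"],4),"F",np.round(s["force"],1),"w",round(s["gripper_width"],3),"row",*np.r_[sh,w].round(3))
E
python3 - <<'E'
from h import *
row(TAB+[0,0,.06]-F*.01,25)
E
```

```text
t 1.6 pos [ 0.4448 -0.0845  0.2054] F [0.6 0.  0. ] w 0.001 row 0.83 -0.971 0.717 -0.074 0.271 0.333
```

apply_moves(steps="0.83 -0.97 0.3 -0.074 0.27 0.333;0.83 -0.97 0.5 -0.074 0.27 0.333;0.83 -0.97 0.717 -0.074 0.27 0.333;0.83 -0.97 0.717 -0.074 0.27 0.333;0.83 -0.97 0.717 -0.074 0.27 0.333;0.83 -0.97 0.717 -0.074 0.27 0.333;0.83 -0.97 0.717 -0.074 0.27 0.333;0.83 -0.97 0.717 -0.074 0.27 0.333;0.83 -0.97 0.717 -0.074 0.27 0.333")

```text
time: 2.35
ee_pos: [0.5182, 0.0883, 0.0977]
eef_rot: [3.002, -0.335, 0.661]
force: [0.5, -0.0, 0.7]
gripper_width: 0.0004
gripper_force: 0.0
```

```bash
python3 - <<'E'
from h import *
c=vision.capture("scene"); cv2.imwrite("pics/a.png",cv2.resize(c["image"][200:330,110:310],None,fx=3,fy=3))
row(TAB+[0,0,.012],25); row(TAB-[0,0,.008],25)
E
```

```text
t 2.4 pos [0.5188 0.0879 0.0986] F [ 0.2 -1.3  0.7] w 0.0 row -0.086 -0.031 0.317 0.002 0.001 -0.003
t 2.4 pos [0.5188 0.0879 0.0986] F [ 0.2 -1.3  0.7] w 0.0 row -0.142 -0.031 0.438 0.002 0.001 -0.003
```

View pics/a.png

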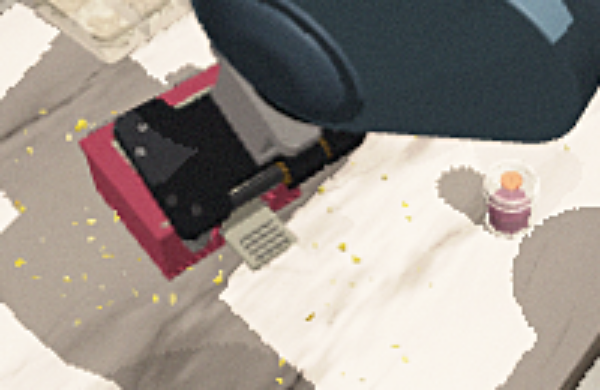

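apply_moves(steps="-0.05 -0.03 0.25 0 0 0;-0.075 -0.03 0.32 0 0 0;-0.08 -0.03 0.335 0 0 0;-0.087 -0.03 0.35 0 0 0;-0.093 -0.03 0.362 0 0 0;-0.098 -0.03 0.374 0 0 0;-0.102 -0.03 0.383 0 0 0;-0.102 -0.03 0.383 0 0 0")

```text
time: 3.07
ee_pos: [0.5299, 0.091, 0.0405]
eef_rot: [3.002, -0.336, 0.667]
force: [0.8, -0.6, 1.5]
gripper_width: 0.0005
gripper_force: 0.6
```

apply_moves(steps="-0.003 0 0.006 0 0 0;-0.006 0 0.012 0 0 0;-0.009 0 0.018 0 0 0;-0.011 0 0.024 0 0 0;-0.014 0 0.03 0 0 0;-0.017 0 0.036 0 0 0;-0.017 0 0.036 0 0 0")

```text
time: 3.65
ee_pos: [0.5295, 0.0913, 0.0337]
eef_rot: [3.002, -0.336, 0.665]
force: [0.5, -0.1, 3.7]
gripper_width: 0.0002
gripper_force: 1.7
```

```bash
python3 - <<'E'
from h import *
c=vision.capture("scene"); cv2.imwrite("pics/b.png",cv2.resize(c["image"][180:330,100:320],None,fx=3,fy=3))
print(env.read_state()["force"])
E
```

```text
[0.9044227  0.06431284 4.40207881]
```

View pics/b.png

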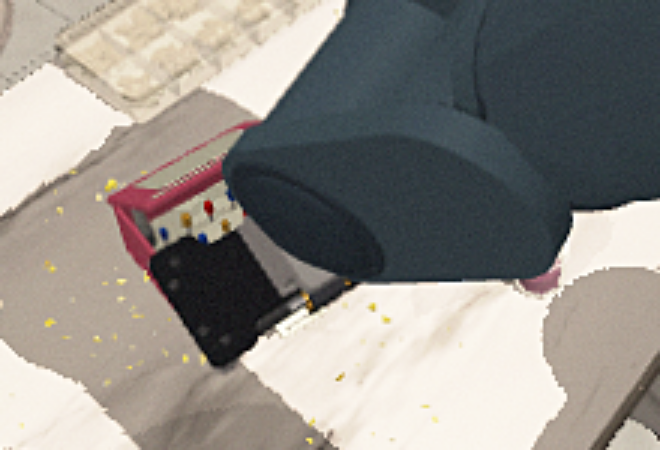

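The lid has sprung up and the bits inside are visible, at about 4 N on the tab. I'll retract along the tool axis, then sweep under the lid edge.

apply_moves(steps="0 0 -0.1 0 0 0;-0.005 0 -0.25 0 0 0;-0.01 0 -0.45 0 0 0;-0.01 0 -0.45 0 0 0;-0.01 0 -0.45 0 0 0")

```text
time: 4.12
ee_pos: [0.4995, 0.0981, 0.0944]
eef_rot: [3.002, -0.336, 0.664]
force: [-0.1, 0.1, -1.2]
gripper_width: 0.0004
gripper_force: 0.0
```

```bash
python3 - <<'E'
from h import *
for f,z in((.03,.097),(.04,.097),(.065,.119),(.094,.132),(.115,.136),(.13,.136)): row(TAB*[1,1,0]+F*f+[0,0,z],25)
c=vision.capture("scene"); cv2.imwrite("pics/c.png",cv2.resize(c["image"][160:330,90:320],None,fx=3,fy=3))
E
```

```text
t 4.12 pos [0.4995 0.0981 0.0944] F [-0.1  0.1 -1.2] w 0.0 row 0.367 0.006 0.151 0.001 0.001 -0.002
t 4.12 pos [0.4995 0.0981 0.0944] F [-0.1  0.1 -1.2] w 0.0 row 0.427 0.006 0.179 0.001 0.001 -0.002
t 4.12 pos [0.4995 0.0981 0.0944] F [-0.1  0.1 -1.2] w 0.0 row 0.64 0.005 0.117 0.001 0.001 -0.002
t 4.12 pos [0.4995 0.0981 0.0944] F [-0.1  0.1 -1.2] w 0.0 row 0.852 0.004 0.12 0.001 0.001 -0.002
t 4.12 pos [0.4995 0.0981 0.0944] F [-0.1  0.1 -1.2] w 0.0 row 0.99 0.004 0.154 0.001 0.001 -0.002
t 4.12 pos [0.4995 0.0981 0.0944] F [-0.1  0.1 -1.2] w 0.0 row 1.081 0.003 0.197 0.001 0.001 -0.002
```

View pics/c.png

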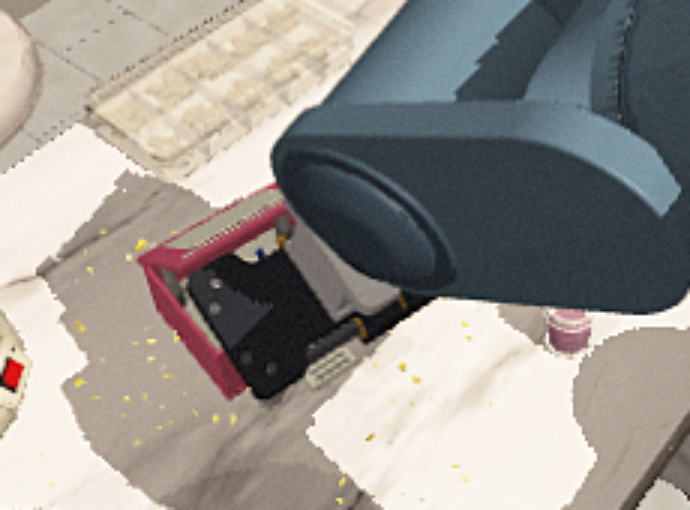

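The lid stays up on its pins and the tab is free again. Now I push.

apply_moves(steps="0.2 0 0.08 0 0 0;0.33 0 0.14 0 0 0;0.4 0 0.17 0 0 0;0.45 0 0.17 0 0 0;0.5 0 0.155 0 0 0;0.55 0 0.14 0 0 0;0.6 0 0.127 0 0 0;0.64 0 0.117 0 0 0;0.64 0 0.117 0 0 0")

```text
time: 4.92
ee_pos: [0.5934, 0.0768, 0.1202]
eef_rot: [3.002, -0.336, 0.667]
force: [-0.2, 0.6, -0.0]
gripper_width: 0.0008
gripper_force: 0.1
```

apply_moves(steps="0.07 0 0.001 0 0 0;0.14 0 0.002 0 0 0;0.21 0 0.003 0 0 0;0.26 0 0.015 0 0 0;0.31 0 0.027 0 0 0;0.35 0 0.037 0 0 0;0.4 0 0.06 0 0 0;0.44 0 0.08 0 0 0;0.46 0 0.09 0 0 0;0.46 0 0.09 0 0 0")

```text
time: 5.75
ee_pos: [0.6592, 0.0616, 0.1351]
eef_rot: [3.002, -0.336, 0.663]
force: [-0.3, -0.3, 0.3]
gripper_width: 0.0002
gripper_force: 0.0
```

```bash
python3 - <<'E'
from h import *
row(TAB,25)
c=vision.capture("scene"); cv2.imwrite("pics/d.png",cv2.resize(c["image"][130:330,90:320],None,fx=3,fy=3))
E
```

```text
t 5.75 pos [0.6592 0.0616 0.1351] F [-0.3 -0.3  0.3] w 0.0 row -1.085 0.005 0.21 0.002 0.001 -0.003
```

View pics/d.png

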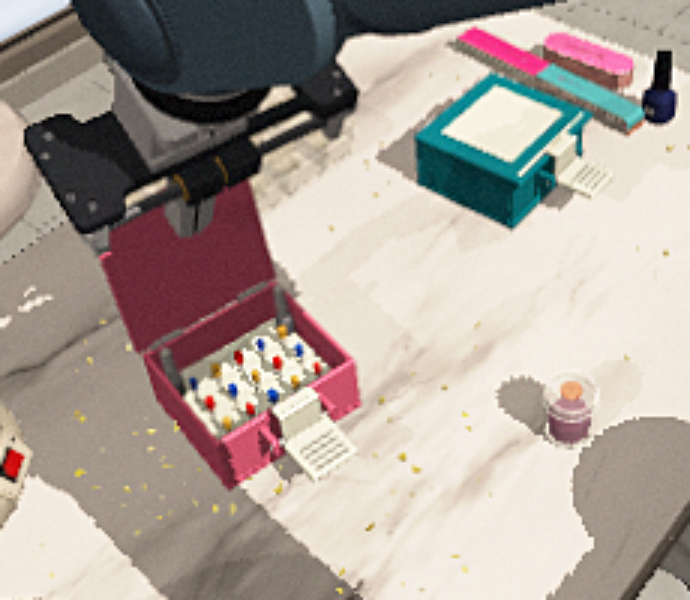

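The lid is past vertical at the fingertip, and the teal case is shut. Backing off.

apply_moves(steps="-0.1 0 -0.04 0 0 0;-0.3 0 -0.15 0 0 0;-0.5 0 -0.4 0 0 0;-0.7 0 -0.6 0 0 0;-0.8 0 -0.8 0 0 0;-0.8 0 -0.9 0 0 0;-0.8 0 -0.9 0 0 0;-0.8 0 -0.9 0 0 0;-0.8 0 -0.9 0 0 0;-0.8 0 -0.9 0 0 0")

```text
time: 6.63
ee_pos: [0.4969, 0.0982, 0.2055]
eef_rot: [3.003, -0.337, 0.658]
force: [-0.5, -0.2, 0.5]
gripper_width: 0.0006
gripper_force: 0.0
```

```bash
python3 - <<'E'
from h import *
row(TAB,25)
c=vision.capture("scene"); cv2.imwrite("pics/e.png",cv2.resize(c["image"],None,fx=1.5,fy=1.5))
P=cloud(c)[150:300,100:240].reshape(-1,3); rel=P-HINGE; a=rel@F; s=rel@S
m=(abs(s)<.05)&(rel[:,2]>.02)&(rel[:,2]<.13)&(abs(a)<.06)
k=np.polyfit(rel[m,2],a[m],1); print("lid angle",np.pi/2+np.arctan(k[0]),k,m.sum())
E
```

```text
t 6.63 pos [0.4969 0.0982 0.2055] F [-0.5 -0.2  0.5] w 0.001 row -0.273 0.003 1.104 0.002 0.003 -0.003
lid angle 1.8591523803499153 [0.29662332 0.00507829] 776
```

View pics/e.png

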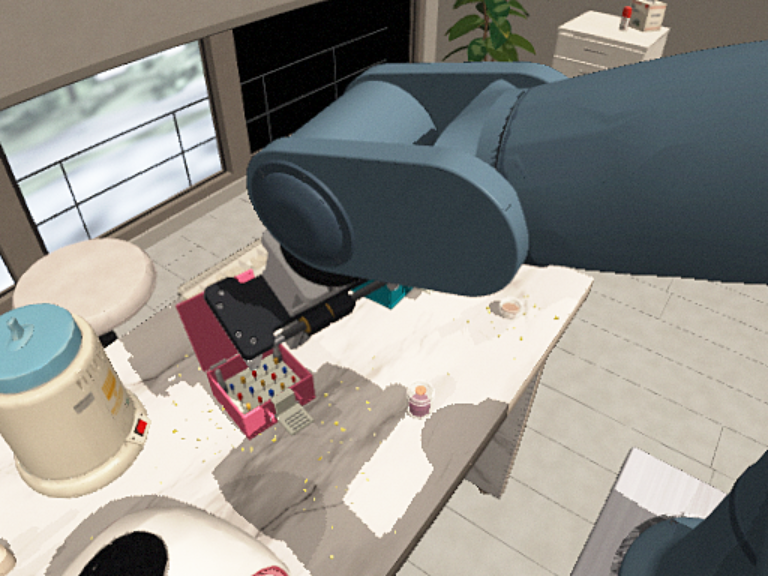

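The pink lid rests at about 1.85 rad, its stop. The tab is up, the jar and tin are in place, and the arm is clear.

```bash
python3 -c "
from workcell import order; print(order.finish_job())"
```

```text
the job is handed in; nothing more can be done
None
```

The pink case is open with its lid measured at about 1.86 rad (resting on its stop), its tab is back up, the teal case looked shut, the jars and bottle were not touched, and the arm is clear; I handed the job in at about 6.6 s, and no verdict was returned.

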